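# Load the marking station and latch its sliding guard

### The job

Stand the square tube offcut over the post of the marking station so that it sits flat, then slide the clear guard over it by its handle until the latch clicks and holds the guard shut by itself. Push steadily and never force it (18 N at most), stop once it has caught, and leave the flat bar, the nut and the dressing stick where they are.

Things in the scene. Friction and masses are not known exactly. Their poses are not given: they have to be found in the camera images.
- station: Grey side-marking station, fixed to the bench, place and yaw vary. Base plate 14 mm thick, x -104..72, y -156..248 mm in its frame, origin on the bench. A clear guard slides along its +y axis over the nest post (x 0, y 90). Its push limit is 18 N.
- nest (a point): Middle of the nest's aluminium seat (disc 62 mm across), 17 mm above the bench, on the axis of its upright steel post: 27 mm thick, 22 mm tall above the seat, straight for 14 mm, then a cone to 14 mm across. Axes as the station's. Over the post the fingers have most room on the tube's -x and +x sides.
- end_wall (a point): Top middle of the near face of the aluminium end wall behind the post, 108 mm wide in x, 78 mm beyond the post in y, top 88 mm above the bench; behind it a black marking unit. A steel stylus sticks out of it 19 mm towards the post, 40 mm above the bench, straight behind the post.
- keeper_middle (a point): Usual place, on the station, of the latch bolt in the dark steel keeper (37 mm wide in x, 90 mm long, top 76 mm above the bench) beside the end wall. The keeper is clamped in a slot: its true place along y is up to 20 mm either way from this point and is NOT reported, so where the latch catches must be felt.
- guard_handle (a point): Middle of the guard's black bar handle: 12 mm thick, 84 mm long along the station's x, 126 mm above the bench, on two posts 72 mm apart; 24 mm free between bar and foot plate. Push it to the station's +y, e.g. with shut fingers behind it between the posts, tips 15 mm below the bar's middle.
- guard_roof (a point): Middle of the roof of the clear guard, a hood in an aluminium frame, 117 mm (x) by 112 mm (y), roof 94 mm above the bench, open below and at its +y end. The handle stands 25 mm to -y of here.
- guard (a joint): Slide of the guard to +y (m). 0 = open; starts at 0 to 0.05, stays where left (1.5 N friction). Catches at 0.160 to 0.200. Over the 46 mm before that a plunger pushes it back (3.5 to 5 N; throws it back if unlatched); 17 to 8 mm before, a sprung roller climbs its tooth: push peaks at 9 to 11 N, then some 6 N up to the click. 1 mm on, a rubber buffer adds 4 N per mm, solid 3 mm further.
- square_tube_mid (a point): Middle (half-way up) of the loose square steel tube offcut, 40 x 40 mm, 45 mm tall, 3 mm walls, standing upright on the bench, open from end to end, 34 mm wide inside; its x and y axes are square to its faces, z up its bore. About 0.15 kg. Seated on the nest its middle is 22.5 mm above nest.
- flat_bar: Bystander: loose flat steel bar, 30 x 110 x 10 mm (long along its y), lying about 100 to 180 mm left or right of the square tube, lengthwise away from the robot; origin under its middle.
- big_nut: Bystander: loose hexagon nut, 30 x 34 x 16 mm, lying on the bench beyond the square tube and the flat bar; origin under its middle.
- stone_stick: Bystander: loose grey dressing stick, 25 x 120 x 25 mm (long along its y), lying beyond the square tube and the flat bar; origin under its middle.
Not all that is in view belongs to the job. What is shaped like the part that bears square_tube_mid but orange or red is not meant.

How it is judged (in metres and radians):
On the way:
1. the square tube stands on the seat over the post, let go, with the guard still open (horizontal distance between square_tube_mid and nest below 0.006 m and z of square_tube_mid in the frame of nest below 0.0255 m and angle between square_tube_mid's own z axis and vertical below 0.08 rad and contact force between the fingers and square_tube below 0.1 N and value of joint guard below 0.14 m), for 0.2 s.
At the end, for the whole second after the job is handed in: The square tube stands on the seat over the post (middle within 6 mm of the post's axis, within 3 mm of fully down, upright within 0.08 rad) and the guard, let go, is held shut by its latch (slid more than 0.157 m and at rest; unlatched it cannot rest beyond 0.155 m) (horizontal distance between square_tube_mid and nest below 0.006 m and z of square_tube_mid in the frame of nest below 0.0255 m and angle between square_tube_mid's own z axis and vertical below 0.08 rad and value of joint guard above 0.157 m and velocity of joint guard between -0.005 and 0.005 m/s); the robot touches nothing.
It fails at once if the robot pushed on the station or its guard with more than 18 N (contact force between any of the fingers, the arm and station above 18 N).
It fails at once if a bystander (flat bar, nut or dressing stick) was moved more than 20 mm (distance of any of flat_bar, big_nut, stone_stick from where it was at the start of the episode above 0.02 m).
It also fails if it takes over 56 s, if anything falls off the work surface, if the arm or the gripper's body presses on something with over 40 N, if the wrist force passes 120 N, or if a joint passes its speed limit or range.

### The arm

A 6-joint arm with a two-finger parallel gripper is mounted at the origin on a cart in front of the work surface, level with it; the furniture and walls round the work are solid. World frame = base frame: x ahead of the robot, y to its left, z up, the work surface at z = 0. Lengths are in m, angles in degrees, forces in N, time in s.
With the tool pointing down it reaches from about 0.3 to 0.75 m from the base axis. Payload 8.5 kg.
Tool frame: the origin (TCP) lies between the finger pads; the fingertips stand 14 mm ahead of it and the grasp point (between the pads) lies 5 mm behind it; x points along the fingers, z is the direction in which the jaws open and shut, and the axes are right-handed (so a half turn about x gives the same grasp; the last joint's range is limited). The gripper opens to 85 mm and grips with 20 to 120 N. Pads are 22 mm wide; open, the fingers measure 114 mm over their backs; the gripper's body (76 mm by 85 mm) begins 54 mm behind the grasp point. The pads swing forward as they close: fully open they stand 13 mm farther back than shut.
Start: joints at [60.946, 21.807, 74.336, -0, 83.858, -12.336], TCP at [0.158, 0.527, 0.245] pointing down, gripper open.
Joint ranges: [-178.18, 178.18], [-50.72, 133.34], [12.68, 142.11], [-81.47, 261.47], [9.98, 163.14], [-165.26, 165.26]. Speed limits (degrees/s): [136.94, 136.94, 180, 180, 180, 180].

### API

Orientations are given as a 3x3 rotation matrix whose columns are the frame's x, y, z axes.
In Python, from rig import env gives the robot as it stands.
- The arm moves only by the shell command python3 -m jog 'ROWS' [FORCE]. ROWS is JSON, a list of rows, each a list of 5 numbers: the opening, from -1 (shut) to 1 (fully open), so that 0 is half open, then the shift along the tool's x, y, z in m, then the turn about the tool's x in rad. In form: [[claw, dx, dy, dz, yaw], ...]. A call has 1 to 20 rows; each row is the pose to reach, as a shift and turn from the pose commanded when the call began, along the tool's axes at that moment; what a row does not reach only later rows make up. A row lasts 1/10 s, in which the tool goes at most 50 mm and 8.59 degrees, less where a joint would pass 70% of its speed; a pose out of reach is approached as far as the arm can. A call with a gripper value outside its range is refused whole. The fingers move at their own pace and stop on an object; FORCE is the grip in N (left out, the last holds). Time passes only in rows, so rows that repeat a pose let the fingers close. It gives the time, the measured TCP pose, the force and the opening at its end, in the units of the state.
- env.observe(): the state, without advancing time (a new reading comes with each control period).
- env.get_image(name): name is "side" or "top" or "wrist"; returns the picture (384x512x3 uint8, red, green, blue); there is no depth.
- env.camera_model(name): a dict with "fx", "fy", "cx", "cy" (pixels), "origin" and "orientation" of the camera in the world. Camera axes: x right, y up, looking along -z (the intrinsics and any distortion apply to the point x, -y, -z); pixel columns grow to the right and rows downward; lengths in m; the calibration is good to about 2 mm. The wrist camera is an equidistant fisheye: a pixel r from the principal point sees the ray r / f radians off the axis. A picture is of the moment at which its call begins: read the wrist's pose just before it. camera_model takes no time and is no camera call; for the wrist camera it gives the pose at the moment of the call.
- env.close_job(): hands the job in, once; it reports no verdict.
The state is a dict: "time_s": time; "q": joint angles; "qvel": joint speeds; "joint_efforts": joint torques, N m; "position": TCP position; "tool_rot": TCP orientation; "ft_force": force on the tool from outside, world axes, zero at the start; "wrist_torque": the same for the moment, N m; "grip_width": finger opening in m.
Only numpy, scipy, OpenCV 4.12 (cv2) and the standard library are available. Lean on these libraries where they do the work, as an engineer would, in place of code of your own. Each camera call takes 0.05 s, during which the arm holds its last target.

## Working session

There is one attempt and no reset: what is moved stays moved. The work goes in short steps, Python scripts to look and compute and a shell command to move; the robot and the scene stay as the last step left them, time stands still between calls to the robot, and variables do not carry over. Pictures are saved under pics/ and viewed, and the job is handed in when it is done.

```bash
ls; mkdir -p pics; python3 - <<'E'
from rig import env
import cv2,numpy as np
for n in ("top","side","wrist"):
    m=env.camera_model(n); im=env.get_image(n)
    cv2.imwrite(f"pics/{n}0.png",im[:,:,::-1]); print(n,{k:np.round(v,4).tolist() if not isinstance(v,str) else v for k,v in m.items()})
o=env.observe(); print(o)
E
```

```text
pics
top {'fx': 369.262, 'fy': 369.262, 'cx': 260.9587, 'cy': 191.2382, 'origin': [0.3953, -0.1311, 1.364], 'orientation': [[-0.0017, 0.9973, -0.0731], [-0.9999, -0.0029, -0.0161], [-0.0163, 0.0731, 0.9972]]}
side {'fx': 382.1069, 'fy': 382.1069, 'cx': 252.3037, 'cy': 190.3437, 'origin': [0.1629, -1.0737, 0.6922], 'orientation': [[0.9441, 0.181, -0.2756], [-0.3296, 0.4897, -0.8072], [-0.0111, 0.8529, 0.522]]}
wrist {'fx': 297.3186, 'fy': 297.3186, 'cx': 254.4022, 'cy': 191.5708, 'origin': [0.0951, 0.5461, 0.3726], 'orientation': [[0.2871, -0.9248, -0.2499], [0.9579, 0.2766, 0.0769], [-0.0021, -0.2614, 0.9652]]}
{'time_s': 0.15, 'q': array([ 6.09453318e+01,  2.18324066e+01,  7.43722263e+01, -3.57691222e-04,
        8.38586669e+01, -1.23369265e+01]), 'qvel': array([-0.10181318, -0.12771901, -0.18537324,  0.0337973 ,  0.01037088,
       -0.11274141]), 'joint_efforts': array([ 2.22278228e-03, -4.48625672e+01, -2.31343657e+01, -2.07005069e-04,
        3.79559337e-03,  6.36345453e-05]), 'position': array([0.15812121, 0.52656113, 0.24486597]), 'tool_rot': array([[-5.31108477e-04, -9.57733599e-01,  2.87656168e-01],
       [-9.68773834e-04,  2.87656566e-01,  9.57733137e-01],
       [-9.99999390e-01,  2.29986419e-04, -1.08060409e-03]]), 'ft_force': array([-0.30481095, -0.43190716,  0.41174716]), 'wrist_torque': array([ 0.00353   ,  0.04261542, -0.01216814]), 'grip_width': 0.08509512685573219}
```

View pics/top0.png

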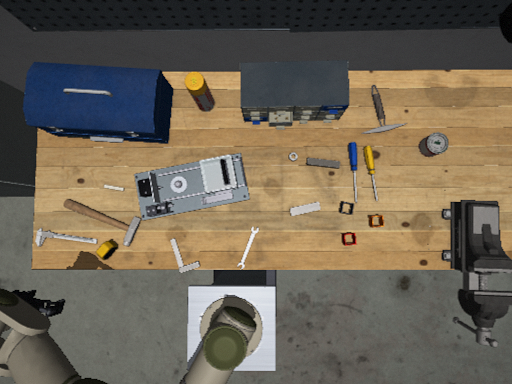

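View pics/side0.png

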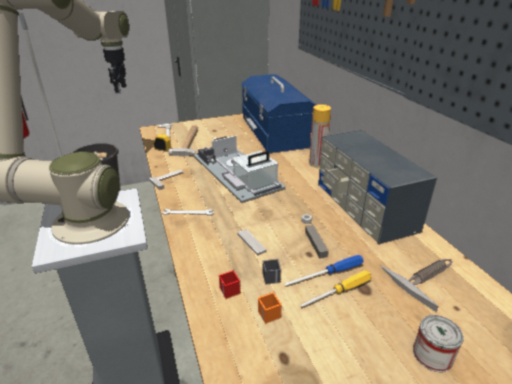

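View pics/wrist0.png

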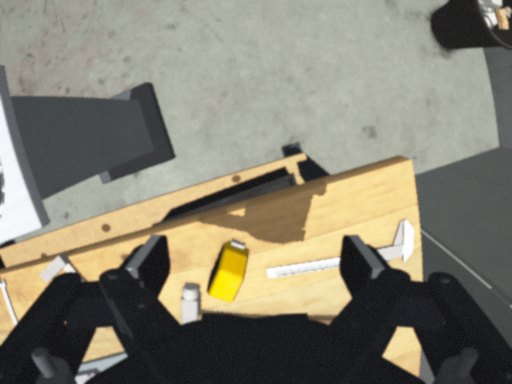

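Top view: three tubes: dark steel (346,208), red (349,239) and orange (376,220). The dark one fits; red and orange are excluded by the description. Flat bar, stick and nut are at about (305,209), (323,162) and (293,156). I'll enlarge to confirm.

```bash
cat > h.py <<'E'
import numpy as np,cv2
from rig import env
def ray(m,u,v,fish=False):
    x=(u-m['cx'])/m['fx'];y=(v-m['cy'])/m['fy']
    if fish:
        r=np.hypot(x,y); d=np.array([np.sin(r)*x/max(r,1e-9),-np.sin(r)*y/max(r,1e-9),-np.cos(r)])
    else: d=np.array([x,-y,-1.])
    return np.array(m['origin']),np.array(m['orientation'])@d
def onz(m,u,v,z,fish=False):
    o,d=ray(m,u,v,fish); return o+d*(z-o[2])/d[2]
def pix(m,P,fish=False):
    p=np.array(m['orientation']).T@(np.array(P)-np.array(m['origin'])); x,y,z=p[0],-p[1],-p[2]
    if fish:
        r=np.hypot(x,y);t=np.arctan2(r,z);s=t/max(r,1e-9);return m['cx']+m['fx']*x*s,m['cy']+m['fy']*y*s
    return m['cx']+m['fx']*x/z,m['cy']+m['fy']*y/z
E
python3 - <<'E'
import cv2
t=cv2.imread('pics/top0.png');s=cv2.imread('pics/side0.png')
a=cv2.resize(t[140:230,120:260],None,fx=5,fy=5,interpolation=cv2.INTER_CUBIC)
b=cv2.resize(t[140:255,270:400],None,fx=5,fy=5,interpolation=cv2.INTER_CUBIC)
cv2.imwrite('pics/ca.png',a);cv2.imwrite('pics/cb.png',b)
cv2.imwrite('pics/cs.png',cv2.resize(s[125:205,180:300],None,fx=6,fy=6,interpolation=cv2.INTER_CUBIC))
E
```

```text
(no output)
```

View pics/ca.png

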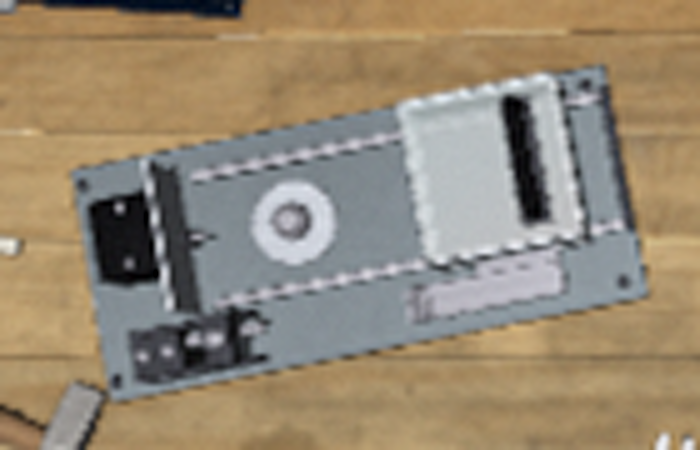

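View pics/cb.png

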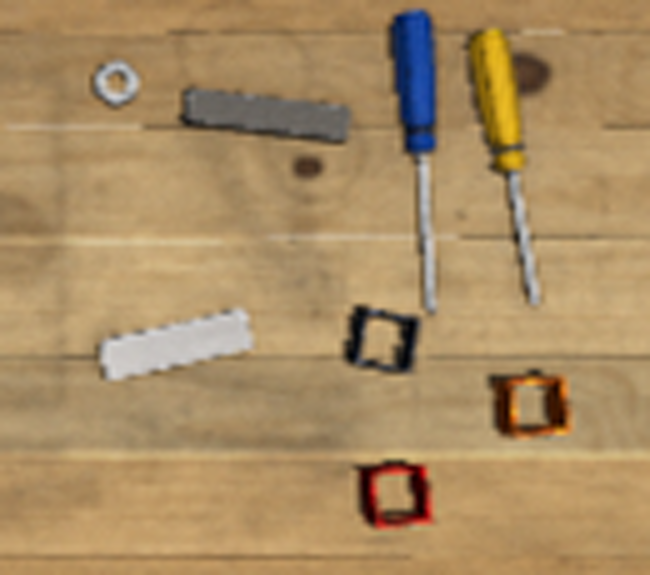

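View pics/cs.png

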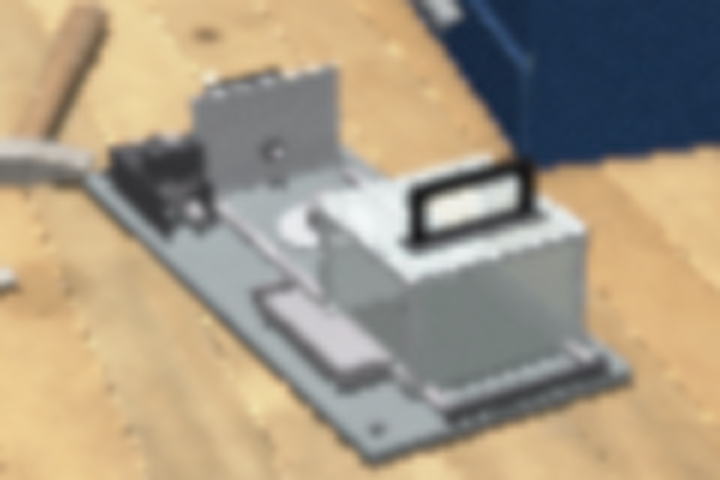

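The crop confirms the dark tube at crop (383,340). The station has its guard at the right, its nest disc at crop (293,222) and its end wall at the left. Next, measuring.

```bash
python3 - <<'E'
from h import *
m=env.camera_model('top')
t=cv2.imread('pics/top0.png')
f=lambda x,y,z:onz(m,x/5+120-.4,y/5+140-.4,z)   # crop ->px centre
C=[f(*c,.014) for c in((75,172),(605,68),(648,295),(113,400))]
for c in C: print(np.round(c,4))
for a,b in((0,1),(3,2),(0,3),(1,2)):
    d=C[a]-C[b]; print(np.linalg.norm(d),np.degrees(np.arctan2(d[1],d[0])))
ctr=sum(C)/4
# disc
sub=t[165:205,160:200]; hsv=cv2.cvtColor(sub,cv2.COLOR_BGR2HSV)
mk=(sub.min(2)>185).astype(np.uint8)
cs,_=cv2.findContours(mk,0,cv2.CHAIN_APPROX_NONE); c=max(cs,key=cv2.contourArea); e=cv2.fitEllipse(c); print(e)
print('nest',onz(m,e[0][0]+160,e[0][1]+165,.017))
# tube dark
sub=t[195:220,330:362]; mk=(sub.max(2)<85).astype(np.uint8)
print(mk)
cs,_=cv2.findContours(mk,0,cv2.CHAIN_APPROX_NONE)
for c in cs:
  if cv2.contourArea(c)>20: 
    r=cv2.minAreaRect(c); print(r); print([np.round(onz(m,p[0]+330,p[1]+195,.045),4) for p in cv2.boxPoints(r)])
# predicted station corners from ctr
E
```

```text
[0.5596 0.3582 0.014 ]
[ 0.6355 -0.0342  0.014 ]
[ 0.4674 -0.0662  0.014 ]
[0.3913 0.3262 0.014 ]
0.3996694896105638 100.95594173190622
0.3996565905822 100.97165126662712
0.17127094943531057 10.756410982965827
0.17116141650534905 10.75196032764124
((18.305225372314453, 19.134960174560547), (14.62555980682373, 15.067255973815918), 12.361017227172852)
nest [0.52112977 0.19457066 0.017     ]
[[0 0 0 0 0 0 0 0 0 0 0 0 0 0 0 0 0 0 0 0 0 0 0 0 0 0 0 0 0 0 0 0]
 [0 0 0 0 0 0 0 0 0 0 0 0 0 0 0 0 0 0 0 0 0 0 0 0 0 0 0 0 0 0 0 0]
 [0 0 0 0 0 0 0 0 0 0 0 0 0 0 0 0 0 0 0 0 0 0 0 0 0 0 0 0 0 0 0 0]
 [0 0 0 0 0 0 0 0 0 0 0 0 0 0 0 0 0 0 0 0 0 0 0 0 0 0 0 0 0 0 0 0]
 [0 0 0 0 0 0 0 0 0 0 0 0 0 0 0 0 0 0 0 0 0 0 0 0 0 0 0 0 0 0 0 0]
 [0 0 0 0 0 0 0 0 0 0 0 0 0 0 0 0 0 0 0 0 0 0 0 0 0 0 0 0 0 0 0 0]
 [0 0 0 0 0 0 0 0 0 0 0 1 1 0 0 0 0 0 0 0 0 0 0 0 0 0 0 0 0 0 0 0]
 [0 0 0 0 0 0 0 0 0 0 0 1 1 1 0 0 1 0 0 0 0 0 0 0 0 0 0 0 0 0 0 0]
 [0 0 0 0 0 0 0 0 0 0 1 1 1 1 0 0 1 1 1 1 1 1 1 0 0 0 0 0 0 0 0 0]
 [0 0 0 0 0 0 0 0 0 0 1 1 1 0 0 0 0 0 0 1 1 1 1 1 0 0 0 0 0 0 0 0]
 [0 0 0 0 0 0 0 0 0 0 1 1 1 0 0 0 0 0 
[... 764 characters left out ...]
]
 [0 0 0 0 0 0 0 0 0 0 0 0 0 0 0 0 0 0 0 0 0 0 0 0 0 0 0 0 0 0 0 0]
 [0 0 0 0 0 0 0 0 0 0 0 0 0 0 0 0 0 0 0 0 0 0 0 0 0 0 0 0 0 0 0 0]
 [0 0 0 0 0 0 0 0 0 0 0 0 0 0 0 0 0 0 0 0 0 0 0 0 0 0 0 0 0 0 0 0]]
((18.175674438476562, 12.945945739746094), (8.877545356750488, 11.014732360839844), 9.462322235107422)
[array([ 0.4149, -0.4009,  0.045 ]), array([ 0.4535, -0.408 ,  0.045 ]), array([ 0.4482, -0.439 ,  0.045 ]), array([ 0.4097, -0.4318,  0.045 ])]
((10.647059440612793, 11.411764144897461), (2.9104275703430176, 11.156637191772461), 14.03624439239502)
[array([ 0.4191, -0.3832,  0.045 ]), array([ 0.4576, -0.3935,  0.045 ]), array([ 0.4551, -0.4035,  0.045 ]), array([ 0.4166, -0.3932,  0.045 ])]
```

```bash
python3 -m jog '[[1,0,-0.1,-0.09,0.15],[1,0,-0.2,-0.18,0.3],[1,0,-0.3,-0.27,0.45],[1,0,-0.417,-0.373,0.6],[1,0,-0.417,-0.373,0.75],[1,0,-0.417,-0.373,0.9],[1,0,-0.417,-0.373,1.05],[1,0,-0.417,-0.373,1.2],[1,0,-0.417,-0.373,1.35],[1,0,-0.417,-0.373,1.466],[1,0,-0.417,-0.373,1.466],[1,0.085,-0.534,-0.818,1.466],[1,0.085,-0.534,-0.818,1.466],[1,0.085,-0.534,-0.818,1.466],[1,0.085,-0.534,-0.818,1.466],[1,0.085,-0.534,-0.818,1.466],[1,0.085,-0.534,-0.818,1.466],[1,0.085,-0.534,-0.818,1.466],[1,0.085,-0.534,-0.818,1.466],[1,0.085,-0.534,-0.818,1.466]]'
```

```text
time_s: 2.15
position: [0.4344, -0.387, 0.1643]
tool_rot: [[-0.0, 0.186, 0.983], [0.0, 0.983, -0.186], [-1.0, 0.0, -0.0]]
ft_force: [0.9, -0.6, 0.3]
grip_width: 0.0854
```

```bash
python3 -m jog '[[1,0,-0.023,0.003,0],[1,0,-0.023,0.003,0],[1,0,-0.023,0.003,0]]'; python3 - <<'E'
from h import *
import pickle
m=env.camera_model('wrist'); im=env.get_image('wrist'); pickle.dump((m,im,env.observe()),open('w1.pkl','wb'))
cv2.imwrite('pics/w1.png',im[:,:,::-1])
E
```

```text
time_s: 2.45
position: [0.4334, -0.4078, 0.1645]
tool_rot: [[-0.001, 0.186, 0.982], [0.001, 0.982, -0.186], [-1.0, 0.001, -0.001]]
ft_force: [0.3, 0.5, 0.1]
grip_width: 0.0852
```

View pics/w1.png

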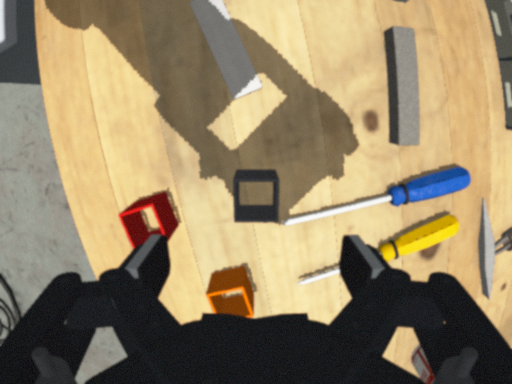

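Wrist view: the dark tube is at (257,195) with its top rim upper and its front face below it; red (150,220) and orange (232,292) are left alone.

```bash
python3 - <<'E'
from h import *
import pickle
m,im,o=pickle.load(open('w1.pkl','rb'))
cv2.imwrite('pics/w1c.png',cv2.resize(im[155:235,215:300,::-1],None,fx=7,fy=7,interpolation=cv2.INTER_CUBIC))
E
```

```text
(no output)
```

View pics/w1c.png

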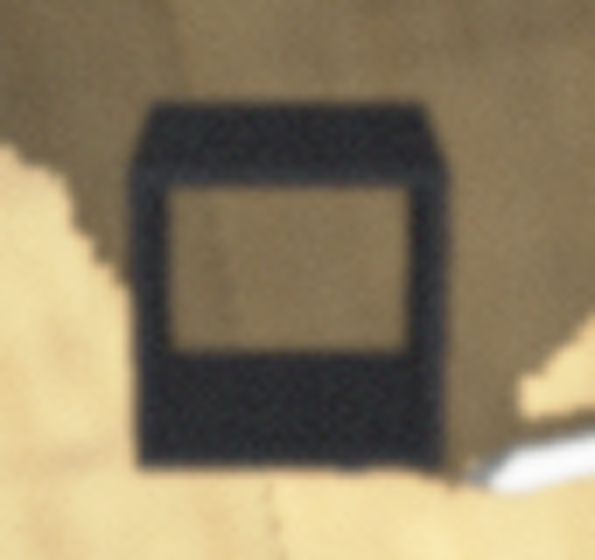

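```bash
python3 - <<'E'
from h import *
import pickle
m,im,o=pickle.load(open('w1.pkl','rb'))
P=[onz(m,x/7+215-.43,y/7+155-.43,.045,True) for x,y in((135,165),(447,165),(442,466),(139,466))]
for a,b in((0,1),(3,2),(3,0),(2,1)):
    d=P[b]-P[a];print(np.linalg.norm(d),np.degrees(np.arctan2(d[1],d[0])))
c=sum(P)/4;print('c',c)
d=c-o['position'];print('tool delta',o['tool_rot'].T@d)
mt=env.camera_model('top');print('top pix of c',pix(mt,c)); 
R=o['tool_rot'];print(np.degrees(np.arctan2(R[1,2],R[0,2])))
E
```

```text
0.038035708040508175 -10.704897510876034
0.03852244421205752 -10.74325420111037
0.039112981893962874 78.93546697936769
0.03913874364339524 79.64823585978307
c [ 0.43338095 -0.41620404  0.045     ]
tool delta [ 0.11980538 -0.00896467  0.00145441]
top pix of c (np.float64(347.11800228113304), np.float64(207.43318829035144))
-10.687341494620691
```

```bash
python3 -m jog '[[0.5,0.04,-0.009,0.0015,0],[0.5,0.08,-0.009,0.0015,0],[0.5,0.11,-0.009,0.0015,0],[0.5,0.134,-0.009,0.0015,0],[0.5,0.134,-0.009,0.0015,0],[0.5,0.134,-0.009,0.0015,0],[-0.2,0.134,-0.009,0.0015,0],[-0.2,0.134,-0.009,0.0015,0],[-0.2,0.134,-0.009,0.0015,0],[-0.2,0.134,-0.009,0.0015,0],[-0.2,0.134,-0.009,0.0015,0],[-0.2,0.134,-0.009,0.0015,0]]' 40
```

```text
time_s: 3.7
position: [0.4339, -0.4176, 0.0328]
tool_rot: [[0.002, 0.186, 0.983], [-0.002, 0.983, -0.186], [-1.0, -0.002, 0.002]]
ft_force: [-0.9, 1.7, 9.0]
grip_width: 0.0395
```

```bash
python3 -m jog '[[-0.2,-0.03,0,0,0],[-0.2,-0.08,0,0,0],[-0.2,-0.13,0,0,0],[-0.2,-0.18,0.04,0,-0.05],[-0.2,-0.19,0.09,0,-0.12],[-0.2,-0.19,0.14,0,-0.2],[-0.2,-0.19,0.19,0,-0.28],[-0.2,-0.19,0.24,0,-0.377],[-0.2,-0.19,0.29,-0.01,-0.377],[-0.2,-0.19,0.34,-0.02,-0.377],[-0.2,-0.19,0.39,-0.028,-0.377],[-0.2,-0.19,0.44,-0.028,-0.377],[-0.2,-0.19,0.49,-0.028,-0.377],[-0.2,-0.19,0.54,-0.028,-0.377],[-0.2,-0.19,0.575,-0.028,-0.377],[-0.2,-0.19,0.592,-0.028,-0.377],[-0.2,-0.19,0.592,-0.028,-0.377],[-0.2,-0.19,0.592,-0.028,-0.377],[-0.2,-0.19,0.592,-0.028,-0.377]]'; python3 - <<'E'
from h import *
import pickle
m=env.camera_model('wrist');o=env.observe(); im=env.get_image('wrist'); pickle.dump((m,im,o),open('w2.pkl','wb'))
cv2.imwrite('pics/w2.png',im[:,:,::-1]); print(o['position'],o['tool_rot'],o['qvel'])
E
```

```text
time_s: 5.6
position: [0.5158, 0.1685, 0.2211]
tool_rot: [[0.0, -0.188, 0.982], [-0.0, 0.982, 0.188], [-1.0, -0.0, -0.0]]
ft_force: [0.8, 0.2, -1.1]
grip_width: 0.0396
[0.51580074 0.16848315 0.22112101] [[ 4.54755177e-05 -1.87517222e-01  9.82261314e-01]
 [-2.64568775e-04  9.82261279e-01  1.87517228e-01]
 [-9.99999964e-01 -2.68403116e-04 -4.94236167e-06]] [-0.38145097  0.0973035  -0.07234737  0.04568164 -0.05029975  0.08594052]
```

View pics/w2.png

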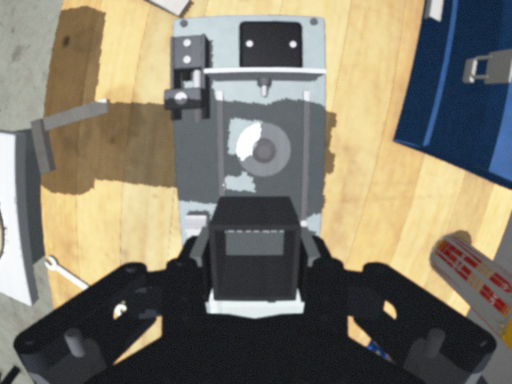

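Wrist view: nest disc at about (262,148), stylus at (264,88), held tube top rim at about rows 230–300, cols 210–300. Enlarging.

```bash
python3 - <<'E'
from h import *
import pickle
m,im,o=pickle.load(open('w2.pkl','rb'))
cv2.imwrite('pics/w2c.png',cv2.resize(im[75:195,205:325,::-1],None,fx=5,fy=5,interpolation=cv2.INTER_CUBIC))
b=cv2.convertScaleAbs(im[190:320,190:320,::-1],alpha=2.5)
cv2.imwrite('pics/w2d.png',cv2.resize(b,None,fx=4.5,fy=4.5,interpolation=cv2.INTER_CUBIC))
E
```

```text
(no output)
```

View pics/w2c.png

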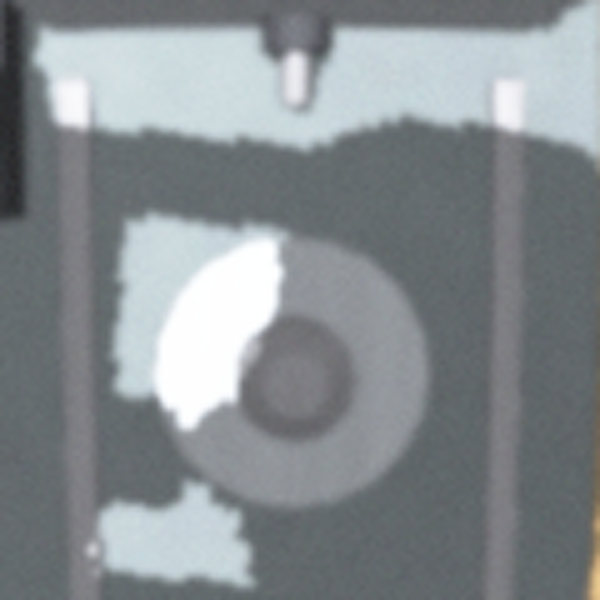

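View pics/w2d.png

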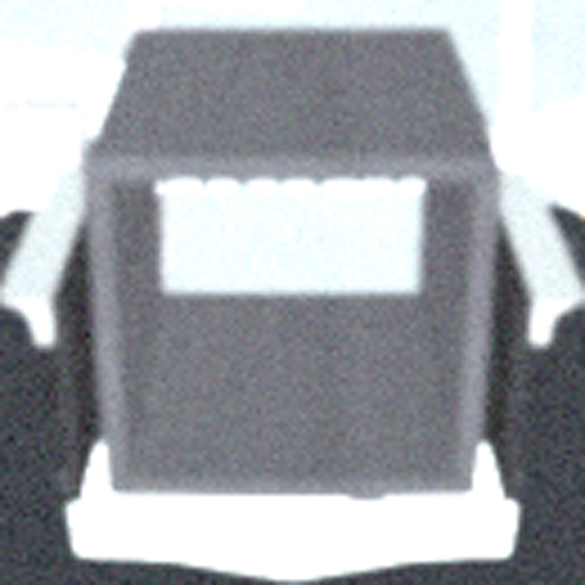

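```bash
python3 - <<'E'
from h import *
import pickle
m,im,o=pickle.load(open('w2.pkl','rb')); R=o['tool_rot'];p=o['position']
a=lambda x,y,z:onz(m,x/5+205-.4,y/5+75-.4,z,True)
b=lambda x,y,z:onz(m,x/4.5+190-.39,y/4.5+190-.39,z,True)
pr=lambda n,P:print(n,np.round(P,4),'tool',np.round(R.T@(P-p),4))
pr('seat',a(292.5,371.5,.017)); pr('posttip',a(300,375,.039)); 
for q in((155,372),(430,372),(292,235),(292,508)): pr('e',a(*q,.017))
zt=p[2]+.0122
T=[b(*q,zt) for q in((90,157),(495,157),(474,490),(112,490))]
for t in T: pr('tc',t)
pr('tube',sum(T)/4)
pr('bottom +y L',b(130,30,zt-.045));pr('bottom +y R',b(448,30,zt-.045))
E
```

```text
seat [0.5208 0.1958 0.017 ] tool [0.2041 0.0259 0.01  ]
posttip [0.5213 0.1979 0.039 ] tool [0.1821 0.0279 0.011 ]
e [0.4905 0.1899 0.017 ] tool [ 0.2041  0.0258 -0.0208]
e [0.5513 0.2017 0.017 ] tool [0.2041 0.0261 0.0411]
e [0.5148 0.2259 0.017 ] tool [0.2041 0.0566 0.0098]
e [0.5268 0.165  0.017 ] tool [ 0.2041 -0.0055  0.0101]
tc [0.4935 0.1853 0.2333] tool [-0.0122  0.0207 -0.0187]
tc [0.5307 0.1924 0.2333] tool [-0.0122  0.0207  0.0191]
tc [0.538  0.1551 0.2333] tool [-0.0122 -0.0173  0.0193]
tc [0.5007 0.148  0.2333] tool [-0.0122 -0.0173 -0.0187]
tube [0.5157 0.1702 0.2333] tool [-0.0122  0.0017  0.0002]
bottom +y L [0.4923 0.1844 0.1883] tool [ 0.0328  0.02   -0.0201]
bottom +y R [0.5315 0.1919 0.1883] tool [0.0328 0.0201 0.0198]
```

```bash
python3 -m jog '[[-0.2,0,0.012,0.005,0],[-0.2,0.02,0.025,0.0105,0],[-0.2,0.06,0.025,0.0105,0],[-0.2,0.1,0.025,0.0105,0],[-0.2,0.125,0.025,0.0105,0],[-0.2,0.137,0.025,0.0105,0],[-0.2,0.137,0.025,0.0105,0],[-0.2,0.137,0.025,0.0105,0]]'; python3 - <<'E'
from h import *
import pickle
m=env.camera_model('wrist');o=env.observe(); im=env.get_image('wrist'); pickle.dump((m,im,o),open('w3.pkl','wb'))
b=cv2.convertScaleAbs(im[150:330,150:350,::-1],alpha=2)
cv2.imwrite('pics/w3.png',cv2.resize(b,None,fx=3,fy=3,interpolation=cv2.INTER_CUBIC)); 
m=env.camera_model('side');im=env.get_image('side');cv2.imwrite('pics/s3.png',cv2.resize(im[100:220,170:310,::-1],None,fx=5,fy=5,interpolation=cv2.INTER_CUBIC))
E
```

```text
time_s: 6.45
position: [0.5223, 0.1963, 0.0851]
tool_rot: [[0.002, -0.189, 0.982], [0.0, 0.982, 0.189], [-1.0, -0.0, 0.002]]
ft_force: [0.1, 0.2, -2.0]
grip_width: 0.0391
```

View pics/w3.png

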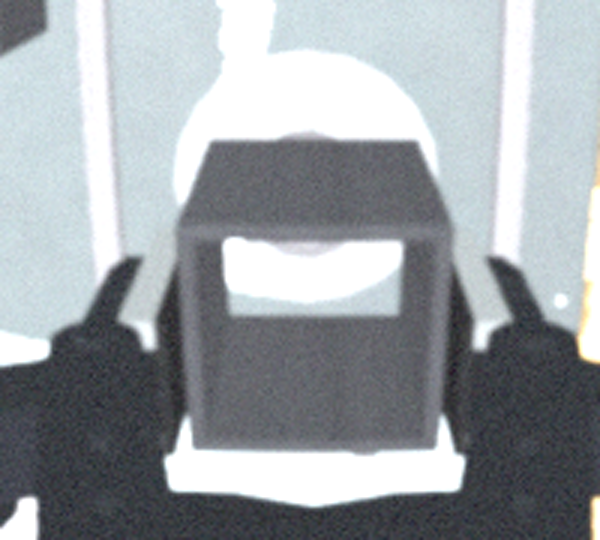

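View pics/s3.png

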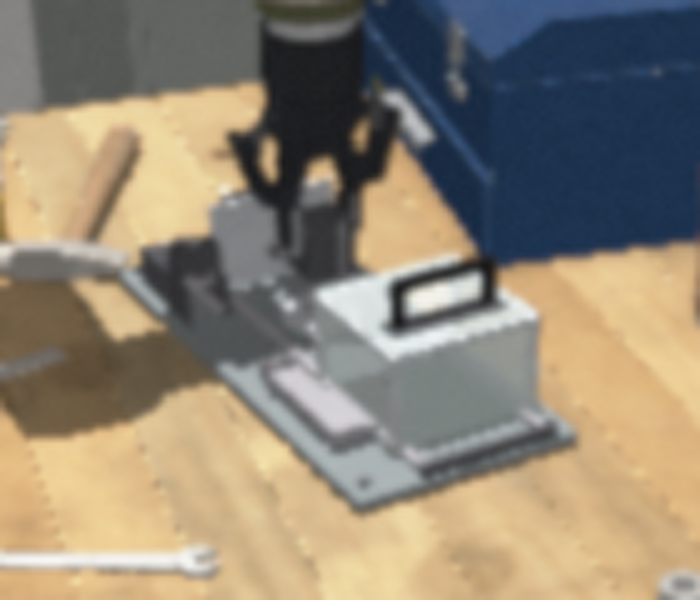

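```bash
python3 - <<'E'
from h import *
import pickle
m,im,o=pickle.load(open('w3.pkl','rb')); R=o['tool_rot'];p=o['position'];print(p)
a=lambda x,y,z:np.round(R.T@(onz(m,x/3+150-.33,y/3+150-.33,z,True)-p),4)
for q in((174,170),(441,170),(307,49),(307,303)): print('disc',a(*q,.017))
zb=p[2]-.0328
for q in((208,141),(420,141)): print('bot',a(*q,zb))
for q in((180,228),(452,228)): print('top',a(*q,zb+.045))
for q in((307,134),(307,256)): print('post base dia27?',a(*q,.031))
E
```

```text
[0.52234999 0.19629611 0.08509906]
disc [ 0.068   0.0026 -0.0324]
disc [0.0682 0.0026 0.0297]
disc [ 0.0681  0.0309 -0.0014]
disc [ 0.0681 -0.0316 -0.0015]
bot [ 0.0328  0.0198 -0.0198]
bot [0.0328 0.0198 0.0201]
top [-0.0122  0.0201 -0.0187]
top [-0.0122  0.0201  0.0195]
post base dia27? [ 0.0541  0.0152 -0.0014]
post base dia27? [ 0.0541 -0.0129 -0.0014]
```

```bash
python3 -m jog '[[-0.2,0.006,0,-0.0015,0],[-0.2,0.012,0,-0.0015,0],[-0.2,0.018,0,-0.0015,0],[-0.2,0.024,0,-0.0015,0],[-0.2,0.029,0,-0.0015,0],[-0.2,0.032,0,-0.0015,0],[-0.2,0.032,0,-0.0015,0],[-0.2,0.032,0,-0.0015,0]]'
```

```text
time_s: 7.35
position: [0.5201, 0.1959, 0.052]
tool_rot: [[0.0, -0.189, 0.982], [0.0, 0.982, 0.189], [-1.0, 0.0, 0.0]]
ft_force: [-0.6, -0.5, -1.8]
grip_width: 0.0395
```

```bash
python3 -m jog '[[-0.2,0.001,0,0,0],[-0.2,0.0018,0,0,0],[-0.2,0.0018,0,0,0],[0.3,0.0018,0,0,0],[0.3,0.0018,0,0,0],[0.3,0.0018,0,0,0],[0.3,0.0018,0,0,0]]'
python3 -m jog '[[0.3,-0.03,0,0,0],[0.3,-0.07,0,0,0],[0.3,-0.11,0,0,0],[0.3,-0.15,-0.02,0,0],[0.3,-0.15,-0.02,0,0],[0.3,-0.15,-0.02,0,0]]'; python3 - <<'E'
from h import *
import pickle
m=env.camera_model('wrist');o=env.observe(); im=env.get_image('wrist'); pickle.dump((m,im,o),open('w4.pkl','wb'))
cv2.imwrite('pics/w4.png',im[:,:,::-1])
mt=env.camera_model('top');im=env.get_image('side');cv2.imwrite('pics/s4.png',cv2.resize(im[100:220,170:310,::-1],None,fx=5,fy=5,interpolation=cv2.INTER_CUBIC))
im=env.get_image('top');cv2.imwrite('pics/t4.png',im[:,:,::-1])
E
```

```text
time_s: 8.05
position: [0.5201, 0.1959, 0.0503]
tool_rot: [[0.0, -0.189, 0.982], [0.0, 0.982, 0.189], [-1.0, -0.0, 0.0]]
ft_force: [0.4, -0.5, -0.8]
grip_width: 0.0556
time_s: 8.65
position: [0.5238, 0.176, 0.2004]
tool_rot: [[0.001, -0.188, 0.982], [0.0, 0.982, 0.188], [-1.0, -0.0, 0.001]]
ft_force: [-0.0, 0.4, -1.0]
grip_width: 0.0558
```

View pics/w4.png

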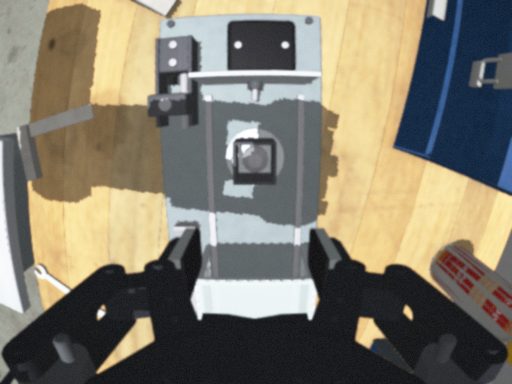

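View pics/s4.png

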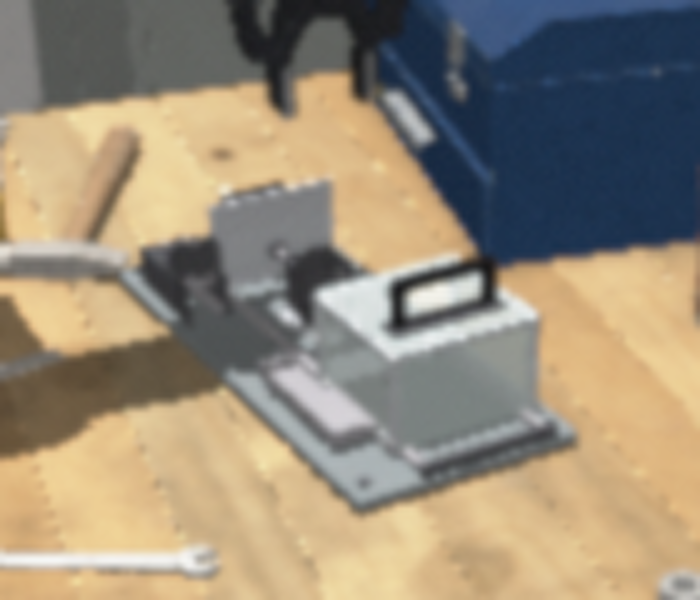

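View pics/t4.png

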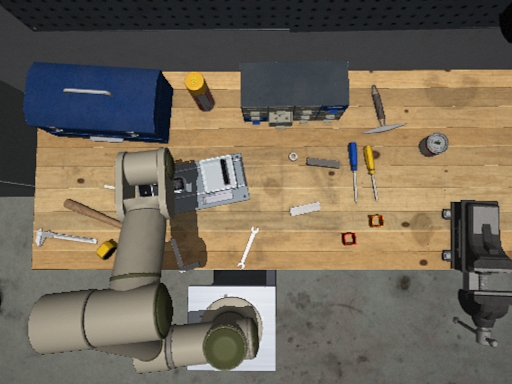

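The tube stands over the post at wrist (254,161), with the post tip visible in the bore. Checking it is level and fully down, and locating the handle (top crop (526,160)).

```bash
python3 - <<'E'
from h import *
import pickle
m,im,o=pickle.load(open('w4.pkl','rb')); R=o['tool_rot'];p=o['position'];print(p)
cv2.imwrite('pics/w4c.png',cv2.resize(cv2.convertScaleAbs(im[110:210,205:305,::-1],alpha=1.8),None,fx=6,fy=6,interpolation=cv2.INTER_CUBIC))
mt=env.camera_model('top')
t=cv2.imread('pics/top0.png')
s=t[150:192,215:240]; mk=(s.max(2)<60).astype(np.uint8); cs,_=cv2.findContours(mk,0,2)
for c in cs:
  if cv2.contourArea(c)>15:
    r=cv2.minAreaRect(c);print(r,onz(mt,r[0][0]+215,r[0][1]+150,.126))
print('crop',onz(mt,526/5+120-.4,160/5+140-.4,.128))
E
```

```text
[0.52384641 0.17599431 0.20044959]
((9.41891860961914, 21.013513565063477), (24.824247360229492, 4.438772678375244), 80.53767395019531) [0.55499955 0.01236386 0.126     ]
crop [0.55274375 0.01083248 0.128     ]
```

View pics/w4c.png

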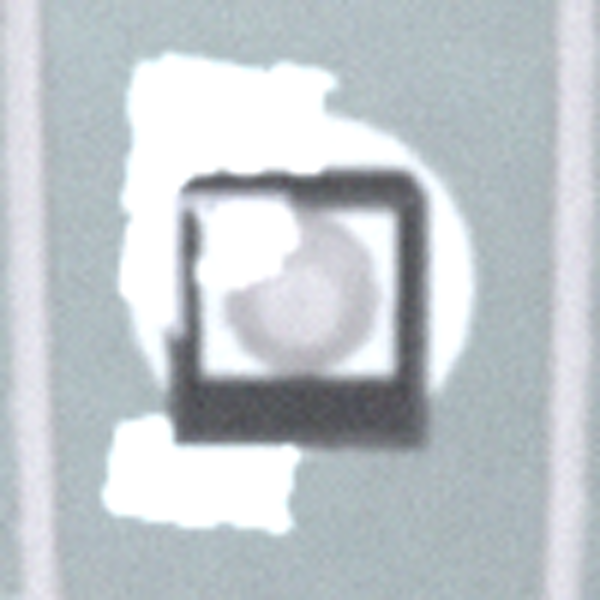

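Tube is upright and centred: rim level, post concentric in the bore. Now going behind the handle with shut fingers.

```bash
python3 -m jog '[[-1,0,-0.05,0,0],[-1,0,-0.1,0,0],[-1,0,-0.15,0,0],[-1,0,-0.19,0,0],[-1,0,-0.207,-0.001,0],[-1,0,-0.207,-0.001,0],[-1,0,-0.207,-0.001,0]]' 40; python3 - <<'E'
from h import *
import pickle
m=env.camera_model('wrist');o=env.observe(); im=env.get_image('wrist'); pickle.dump((m,im,o),open('w5.pkl','wb'))
cv2.imwrite('pics/w5.png',im[:,:,::-1]);print(o['position'],o['ft_force'])
P=np.array([.5545,.0118,.126]);print(pix(m,P,True),o['tool_rot'].T@(P-o['position']))
E
```

```text
time_s: 9.5
position: [0.5616, -0.0263, 0.1994]
tool_rot: [[-0.002, -0.189, 0.982], [0.001, 0.982, 0.189], [-1.0, 0.001, -0.001]]
ft_force: [-0.3, -0.1, -0.4]
grip_width: 0.0004
[ 0.5616012  -0.02626471  0.19940619] [-0.32271024 -0.1033537  -0.4090152 ]
(np.float64(254.64687941907212), np.float64(153.53005124153816)) [0.07344849 0.03863976 0.0003265 ]
```

View pics/w5.png

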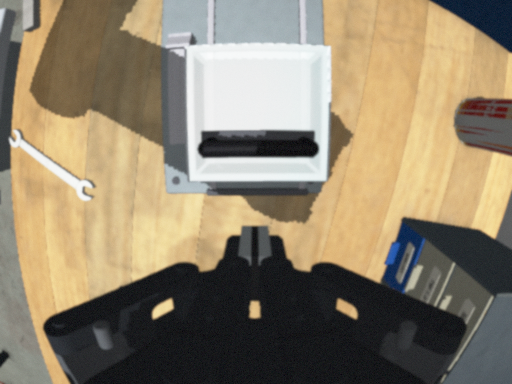

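The bar is at (259,148), as predicted to about 3 mm; the shut fingers at (255,243) are clear behind it. Descending.

```bash
python3 -m jog '[[-1,0.03,0,0.003,0],[-1,0.06,0,0.003,0],[-1,0.0745,0,0.003,0],[-1,0.0745,0,0.003,0],[-1,0.0745,0,0.003,0]]'; python3 - <<'E'
from h import *
im=env.get_image('side');cv2.imwrite('pics/s5.png',cv2.resize(im[100:220,170:310,::-1],None,fx=5,fy=5,interpolation=cv2.INTER_CUBIC))
E
```

```text
time_s: 10.05
position: [0.5651, -0.0256, 0.1262]
tool_rot: [[0.0, -0.19, 0.982], [-0.0, 0.982, 0.19], [-1.0, -0.0, 0.0]]
ft_force: [0.3, 0.7, 0.4]
grip_width: -0.0001
```

View pics/s5.png

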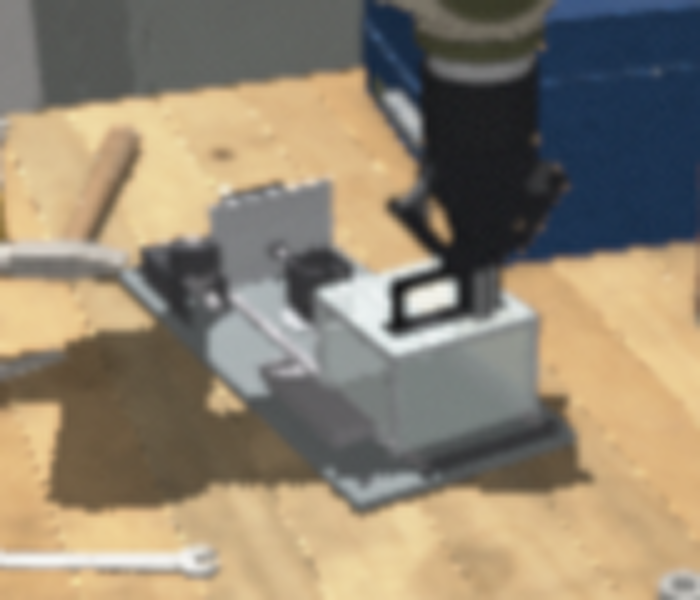

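```bash
python3 -m jog '[[-1,0,0.006,0,0],[-1,0,0.012,0,0],[-1,0,0.014,0,0],[-1,0,0.016,0,0],[-1,0,0.018,0,0],[-1,0,0.02,0,0],[-1,0,0.022,0,0],[-1,0,0.024,0,0],[-1,0,0.026,0,0],[-1,0,0.028,0,0],[-1,0,0.03,0,0],[-1,0,0.032,0,0],[-1,0,0.034,0,0],[-1,0,0.036,0,0],[-1,0,0.038,0,0],[-1,0,0.04,0,0]]'
```

```text
time_s: 11.7
position: [0.5573, 0.0127, 0.1256]
tool_rot: [[-0.0, -0.189, 0.982], [-0.0, 0.982, 0.189], [-1.0, -0.0, -0.0]]
ft_force: [-0.4, -1.6, -1.5]
grip_width: -0.0
```

```bash
python3 -m jog '[[-1,0,0.002,0,0],[-1,0,0.005,0,0],[-1,0,0.008,0,0],[-1,0,0.011,0,0],[-1,0,0.014,0,0],[-1,0,0.017,0,0],[-1,0,0.02,0,0],[-1,0,0.023,0,0],[-1,0,0.026,0,0],[-1,0,0.029,0,0],[-1,0,0.032,0,0],[-1,0,0.035,0,0],[-1,0,0.038,0,0],[-1,0,0.041,0,0],[-1,0,0.044,0,0],[-1,0,0.047,0,0],[-1,0,0.05,0,0]]'; python3 - <<'E'
from h import *
o=env.observe();R=o['tool_rot'];print('push',R.T@o['ft_force'],o['position'])
im=env.get_image('top');cv2.imwrite('pics/t6.png',cv2.resize(im[140:230,120:260,::-1],None,fx=5,fy=5,interpolation=cv2.INTER_CUBIC))
im=env.get_image('wrist');cv2.imwrite('pics/w6.png',im[:,:,::-1])
E
```

```text
time_s: 13.4
position: [0.5478, 0.0619, 0.1256]
tool_rot: [[-0.0, -0.189, 0.982], [0.0, 0.982, 0.189], [-1.0, 0.0, -0.0]]
ft_force: [-0.2, -2.2, 0.0]
grip_width: -0.0003
push [-0.02107591 -2.1401282  -0.65970288] [0.5478221  0.06193158 0.12562837]
```

View pics/w6.png

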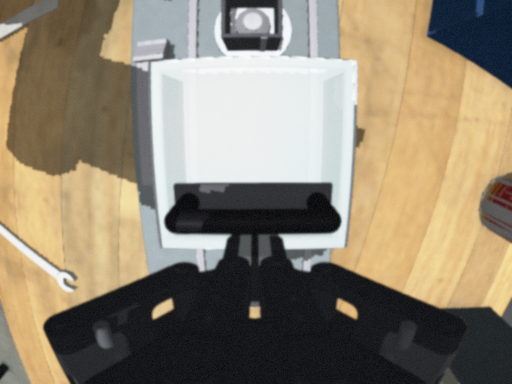

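Handle bar at (253,218) moves with the fingers centred between its posts; the tube at (253,20) is undisturbed. Push is about 2 N, friction only.

```bash
python3 -m jog '[[-1,0,0.003,0,0],[-1,0,0.006,0,0],[-1,0,0.009,0,0],[-1,0,0.012,0,0],[-1,0,0.015,0,0],[-1,0,0.018,0,0],[-1,0,0.021,0,0],[-1,0,0.024,0,0],[-1,0,0.027,0,0],[-1,0,0.03,0,0],[-1,0,0.033,0,0],[-1,0,0.036,0,0],[-1,0,0.039,0,0],[-1,0,0.042,0,0]]'
```

```text
time_s: 14.9
position: [0.54, 0.103, 0.1257]
tool_rot: [[0.0, -0.189, 0.982], [-0.0, 0.982, 0.189], [-1.0, -0.001, 0.0]]
ft_force: [1.6, -5.7, 0.8]
grip_width: -0.0003
```

```bash
python3 -m jog '[[-1,0,0.002,0,0],[-1,0,0.004,0,0],[-1,0,0.006,0,0],[-1,0,0.008,0,0]]'
```

```text
time_s: 15.3
position: [0.5385, 0.1104, 0.1257]
tool_rot: [[0.0, -0.189, 0.982], [-0.001, 0.982, 0.189], [-1.0, -0.001, -0.0]]
ft_force: [0.3, -5.2, 1.5]
grip_width: 0.0
```

```bash
python3 -m jog '[[-1,0,0.002,0,0],[-1,0,0.004,0,0],[-1,0,0.006,0,0],[-1,0,0.008,0,0]]'
```

```text
time_s: 15.7
position: [0.537, 0.1182, 0.1257]
tool_rot: [[0.0, -0.189, 0.982], [-0.001, 0.982, 0.189], [-1.0, -0.001, -0.0]]
ft_force: [1.4, -5.5, 2.4]
grip_width: 0.0
```

```bash
python3 -m jog '[[-1,0,0.0015,0,0],[-1,0,0.003,0,0],[-1,0,0.0045,0,0],[-1,0,0.006,0,0]]'
```

```text
time_s: 16.1
position: [0.5359, 0.124, 0.1256]
tool_rot: [[-0.0, -0.189, 0.982], [-0.001, 0.982, 0.189], [-1.0, -0.001, -0.0]]
ft_force: [0.7, -6.1, 0.8]
grip_width: -0.0002
```

```bash
python3 -m jog '[[-1,0,0.001,0,0],[-1,0,0.002,0,0],[-1,0,0.003,0,0]]'
```

```text
time_s: 16.4
position: [0.5353, 0.1269, 0.1257]
tool_rot: [[0.0, -0.189, 0.982], [-0.001, 0.982, 0.189], [-1.0, -0.001, -0.0]]
ft_force: [0.9, -5.9, 0.6]
grip_width: -0.0001
```

```bash
python3 -m jog '[[-1,0,0.001,0,0],[-1,0,0.002,0,0],[-1,0,0.003,0,0]]'
```

```text
time_s: 16.7
position: [0.5347, 0.1299, 0.1257]
tool_rot: [[-0.0, -0.189, 0.982], [-0.001, 0.982, 0.189], [-1.0, -0.001, -0.0]]
ft_force: [-0.1, -5.8, 1.0]
grip_width: 0.0003
```

```bash
python3 -m jog '[[-1,0,0.001,0,0],[-1,0,0.002,0,0]]'
```

```text
time_s: 16.9
position: [0.5344, 0.1314, 0.1257]
tool_rot: [[0.0, -0.189, 0.982], [-0.002, 0.982, 0.189], [-1.0, -0.002, -0.0]]
ft_force: [1.4, -9.3, 0.6]
grip_width: -0.0001
```

```bash
python3 -m jog '[[-1,0,0.001,0,0],[-1,0,0.002,0,0],[-1,0,0.003,0,0]]'
```

```text
time_s: 17.2
position: [0.5339, 0.1341, 0.1257]
tool_rot: [[0.0, -0.189, 0.982], [-0.003, 0.982, 0.189], [-1.0, -0.003, -0.0]]
ft_force: [1.8, -10.2, 1.3]
grip_width: 0.0002
```

```bash
python3 -m jog '[[-1,0,0.001,0,0],[-1,0,0.002,0,0],[-1,0,0.003,0,0]]'
```

```text
time_s: 17.5
position: [0.5333, 0.1369, 0.1257]
tool_rot: [[0.0, -0.189, 0.982], [-0.003, 0.982, 0.189], [-1.0, -0.003, -0.0]]
ft_force: [1.2, -10.6, 1.6]
grip_width: -0.0001
```

```bash
python3 -m jog '[[-1,0,0.001,0,0],[-1,0,0.002,0,0],[-1,0,0.003,0,0]]'
```

```text
time_s: 17.8
position: [0.5327, 0.1402, 0.1257]
tool_rot: [[-0.0, -0.189, 0.982], [-0.002, 0.982, 0.189], [-1.0, -0.002, -0.0]]
ft_force: [1.0, -8.7, 0.8]
grip_width: 0.0001
```

```bash
python3 -m jog '[[-1,0,0.001,0,0],[-1,0,0.002,0,0]]'
```

```text
time_s: 18.0
position: [0.5322, 0.1424, 0.1257]
tool_rot: [[-0.0, -0.189, 0.982], [-0.002, 0.982, 0.189], [-1.0, -0.001, -0.0]]
ft_force: [0.4, -7.5, 1.1]
grip_width: -0.0001
```

```bash
python3 -m jog '[[-1,0,0.001,0,0],[-1,0,0.002,0,0]]'
```

```text
time_s: 18.2
position: [0.5318, 0.1446, 0.1257]
tool_rot: [[-0.0, -0.189, 0.982], [-0.001, 0.982, 0.189], [-1.0, -0.001, -0.0]]
ft_force: [0.5, -5.3, 1.4]
grip_width: 0.0001
```

```bash
python3 -m jog '[[-1,0,0.0005,0,0],[-1,0,0.001,0,0]]'
```

```text
time_s: 18.4
position: [0.5315, 0.1462, 0.1256]
tool_rot: [[-0.0, -0.189, 0.982], [0.0, 0.982, 0.189], [-1.0, 0.0, -0.0]]
ft_force: [-0.8, -2.2, 1.4]
grip_width: -0.0003
```

```bash
python3 -m jog '[[-1,0,0.0005,0,0],[-1,0,0.001,0,0]]'
```

```text
time_s: 18.6
position: [0.5313, 0.1471, 0.1255]
tool_rot: [[-0.0, -0.189, 0.982], [-0.0, 0.982, 0.189], [-1.0, -0.0, -0.0]]
ft_force: [0.1, -4.0, 0.2]
grip_width: 0.0002
```

```bash
python3 -m jog '[[-1,0,0.0005,0,0],[-1,0,0.001,0,0]]'
```

```text
time_s: 18.8
position: [0.5312, 0.1476, 0.1255]
tool_rot: [[-0.0, -0.189, 0.982], [-0.001, 0.982, 0.189], [-1.0, -0.001, -0.001]]
ft_force: [-0.1, -7.6, -0.4]
grip_width: -0.0003
```

Force fell to 2 N and then rose steeply, which fits a click followed by the buffer. I'll back off gently to check that the latch holds.

```bash
python3 -m jog '[[-1,0,-0.001,0,0],[-1,0,-0.002,0,0],[-1,0,-0.003,0,0],[-1,0,-0.004,0,0],[-1,0,-0.004,0,0]]'
```

```text
time_s: 19.3
position: [0.532, 0.1442, 0.1256]
tool_rot: [[-0.0, -0.189, 0.982], [0.0, 0.982, 0.189], [-1.0, 0.0, 0.0]]
ft_force: [-0.2, 0.9, -0.2]
grip_width: 0.0001
```

Contact is lost at 0 N, so the guard stays put. Clearing out and looking.

```bash
python3 -m jog '[[-1,0,-0.01,0,0],[-1,0,-0.02,0,0],[-1,-0.03,-0.025,0,0],[-1,-0.07,-0.03,0,0],[-1,-0.1,-0.06,0,0],[-1,-0.12,-0.1,0,0],[-1,-0.12,-0.14,0,0],[-1,-0.12,-0.14,0,0],[-1,-0.12,-0.14,0,0]]'; python3 - <<'E'
from h import *
im=env.get_image('side');cv2.imwrite('pics/s7.png',cv2.resize(im[100:220,170:310,::-1],None,fx=5,fy=5,interpolation=cv2.INTER_CUBIC))
im=env.get_image('wrist');cv2.imwrite('pics/w7.png',im[:,:,::-1])
im=env.get_image('top');cv2.imwrite('pics/t7.png',im[:,:,::-1])
E
```

```text
time_s: 20.2
position: [0.5584, 0.0054, 0.2454]
tool_rot: [[-0.001, -0.187, 0.982], [0.0, 0.982, 0.187], [-1.0, 0.0, -0.0]]
ft_force: [0.2, -0.1, -0.5]
grip_width: 0.0002
```

View pics/s7.png

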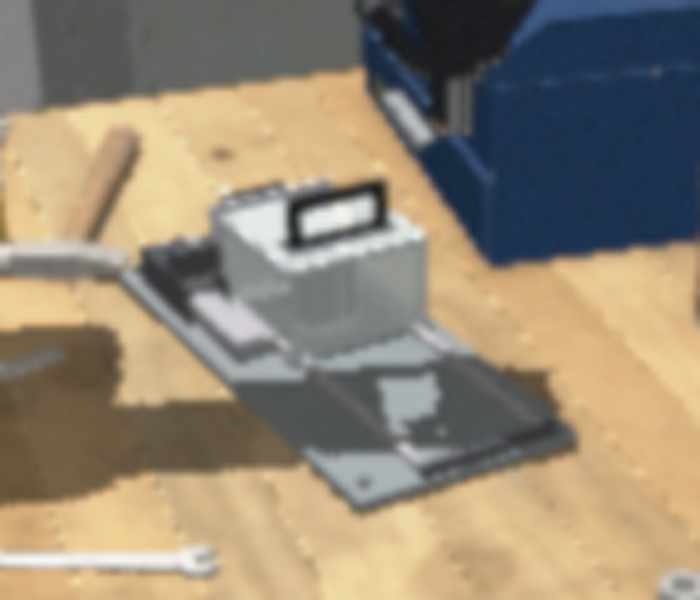

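View pics/w7.png

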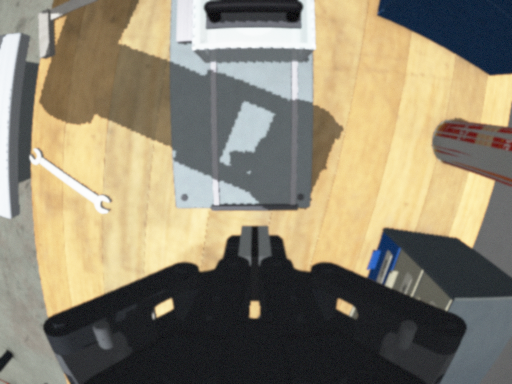

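View pics/t7.png

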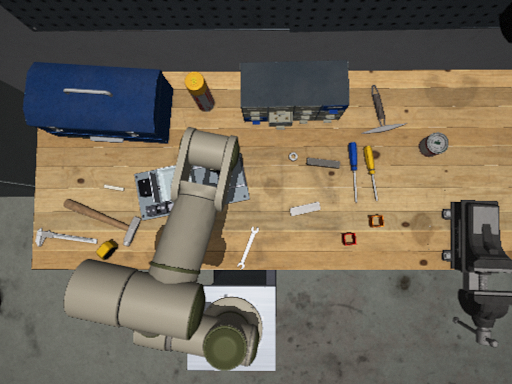

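Guard shut at the end wall (side crop (320,260)), tube upright inside it, bystanders unmoved. One last check: does the guard stay still over a pause?

```bash
python3 -m jog '[[-1,0,0,0,0],[-1,0,0,0,0],[-1,0,0,0,0],[-1,0,0,0,0],[-1,0,0,0,0],[-1,0,0,0,0]]'; python3 - <<'E'
from h import *
im=env.get_image('side');c=cv2.resize(im[100:220,170:310,::-1],None,fx=5,fy=5,interpolation=cv2.INTER_CUBIC)
d=cv2.absdiff(c,cv2.imread('pics/s7.png')).max(2)[180:360,190:440];print(d.mean(),d.max())
t0=cv2.imread('pics/top0.png')[145:220,280:345];t1=env.get_image('top')[145:220,280:345,::-1]
d=cv2.absdiff(t0,np.ascontiguousarray(t1)).max(2);print('bystanders',d[:,:50].mean(),d[:,:50].max())
print(env.observe()['time_s'],env.observe()['ft_force']); print(env.close_job())
E
```

```text
time_s: 20.95
position: [0.5585, 0.0067, 0.2456]
tool_rot: [[0.0, -0.189, 0.982], [0.0, 0.982, 0.189], [-1.0, -0.0, 0.0]]
ft_force: [-0.4, 0.3, 0.0]
grip_width: 0.0002
0.9141333333333334 18
bystanders 3.94 9
21.05 [-0.24783071  0.14350406  0.44983067]
the job is handed in; nothing more can be done
None
```

I stood the dark steel tube on the nest post, then pushed the guard shut by its handle until the latch caught. The job was handed in at about 21 s, and no verdict is reported.

- **Tube:** it was let go with the guard open. The wrist picture showed it upright and centred on the post. I judged it fully down from where I released it and from that picture, not from a direct height measurement.
- **Latch:** the highest push I read was about 10.7 N, at the tooth. The force then fell to about 2 N and rose to 7.6 N on the buffer, where I stopped. When I backed off, the force went to zero and the guard stayed put.
- **Last checks:** two side pictures, before and after a 0.6 s pause, showed the guard not moving and the tube upright inside it. The flat bar, nut and stick were unchanged in the top view, and the arm was clear with no contact force.
- **Limits:**
  - Forces were read only at the end of each short move, so brief peaks between readings were not seen.
  - My estimate of the guard's travel from the handle position was 0.152 to 0.155 m plus its unknown starting offset. That alone does not prove it passed 0.157 m. The evidence that it latched is the force drop and the guard holding by itself.

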